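Bring a vial to the reading position of a photometer and take the reading

ROBOT

A 6-joint arm with a two-finger parallel gripper is mounted at the origin on a cart in front of the work surface, level with it; the furniture and walls round the work are solid. World frame = base frame: x ahead of the robot, y to its left, z up, the work surface at z = 0. Lengths are in m, angles in rad, forces in N, time in s.
With the tool pointing down it reaches from about 0.275 to 0.75 m from the base axis. Payload 10.2 kg.
Tool frame: the origin (TCP) lies at the very end of the fingers, on their centre line; the grasp point (between the pads) lies 19 mm behind it; z points along the fingers, y is the line along which they close (so a half turn about z gives the same grasp; the last joint's range is limited). The gripper opens to 85 mm and grips with 20 to 120 N. Pads are 22 mm wide; open, the fingers measure 114 mm over their backs; the gripper's body (76 mm by 85 mm) begins 54 mm behind the grasp point. The pads swing forward as they close: fully open they stand 13 mm farther back than shut.
Start: joints at [-1.47, 0.313, 1.498, -0, 1.331, -0.223], TCP at [0.167, -0.498, 0.192] pointing down, gripper open.
Joint ranges: [-2.94, 2.94], [-0.97, 2.17], [0.19, 2.56], [-1.23, 4.37], [0.02, 3.11], [-2.88, 2.88]. Speed limits (rad/s): [2.39, 2.39, 3.01, 3.14, 3.14, 3.14].

INTERFACE

Orientations are given as [roll, pitch, yaw] about the fixed x, y, z axes, in that order (R = Rz(yaw) Ry(pitch) Rx(roll)).
In Python, from rig import move_to, move_l, goto_joints, command_gripper, hold, inverse_kinematics, read_camera, get_calibration, MotionError, close_job, read_t, read_joints, read_joint_vel, read_joint_torque, read_tool_pos, read_eef_rot, read_wrist_force, read_wrist_torque, read_opening, read_gripper_force gives the robot as it stands. Calls block until the motion is done:
- move_to(position, orientation): joint-space move of the TCP to a pose.
- move_l(position, rotation=None, v=0.15, f_stop=None): straight line of the TCP; rotation=None keeps the orientation; v is the mean speed in m/s. With f_stop (N) it stops when the force on the tool has changed by that much, and returns True; else False.
- goto_joints(angles): joint-space move.
- command_gripper(opening, grasp_force=None): opening from 0.0 (shut) to 1.0 (fully open); grasp_force is the grip in N (None keeps the last); returns when the fingers have stopped.
- hold(seconds).
- inverse_kinematics(position, orientation): joint angles nearest the present ones, or None.
- read_camera(name): name is "side" or "top"; returns the picture (384x512x3 uint8, red, green, blue); there is no depth.
- get_calibration(name): a dict with "mtx" (3x3 intrinsics, pixels), "eye" and "orientation" of the camera in the world. Camera axes: x right, y up, looking along -z (the intrinsics and any distortion apply to the point x, -y, -z); pixel columns grow to the right and rows downward; lengths in m; the calibration is good to about 2 mm. A picture is of the moment at which its call begins. get_calibration takes no time and is no camera call.
A pose or a line that the arm cannot do raises MotionError and nothing moves.
- close_job(): hands the job in; it is judged then, once.
Readings, each from a call of its own:
- read_t(): time.
- read_joints(): joint angles.
- read_joint_vel(): joint speeds.
- read_joint_torque(): joint torques, N m.
- read_tool_pos(): TCP position.
- read_eef_rot(): TCP orientation.
- read_wrist_force(): force on the tool from outside, world axes, zero at the start.
- read_wrist_torque(): the same for the moment, N m.
- read_opening(): opening from 0.0 (shut) to 1.0 (fully open).
- read_gripper_force(): force on a finger pad.
Only numpy, scipy, OpenCV 4.12 (cv2) and the standard library are available. Lean on these libraries where they do the work, as an engineer would, in place of code of your own. Each camera call takes 0.05 s, during which the arm holds its last target. There are 200 camera calls.

TASK

The vial standing in the photometer's sprung sample slide is to be measured: push the slide in by its front plate until it has passed the sprung stop pin, then take the fingers away so that it springs back and stays caught by the pin at its middle position. Then swing the light hood shut over the vial, and after that press the large key fully down to take the reading and let it come up again. All of it is pushing with the fingertips and nothing needs grasping: do not touch the vial, and leave the beaker, cup and pen where they are.

Things in the scene. Friction and masses are not known exactly. Their poses are not given: they have to be found in the camera images.
- photometer: Low light-grey bench instrument, 210 (x) by 157 (y) mm, fixed; deck 47 mm high, rear edge 56. Origin on the worktop under its middle; x points from its front (robot's side) to its rear, y to its left; turned up to 0.3 rad. In its frame: the slide runs along x at y = +35 mm; the vial is read at x = -30, y = +35; display (63 mm high) and keys at y < 0. Nothing stands within 80 mm of its left side.
- sample_slide (a joint): Sprung sample slide, an aluminium bar sticking out in front, m: 0 = fully out (start), grows as it is pushed in along the photometer's +x, end stop 0.060. The spring pushes it out with 2.5 N at 0, 5.5 N at the end; from 0.025 lifting the stop pin adds 1 to 2 N. From about 0.048 the pin has dropped: let go there, it returns to 0.045 and stays; let go earlier, it runs out to 0.
- slide_face (a point): Middle of the front face of the dark upright push plate on the slide's outer end, about 40 mm above the worktop; the plate is 50 wide (y), 15 thick, from 10 to 62 mm above the worktop, and its face looks to the photometer's -x. Moves with the slide.
- stop_pin (a joint): Rise of the sprung stop pin, m: 0 = down; the slide's ramp lifts it up to about 0.008 before it drops behind the ramp. It works by itself.
- pin_knob (a point): Top of the stop pin's dark round knob (17 mm diameter, 89 mm above the worktop with the pin down), on the metal bridge (70 mm high) across the slide, 78 mm behind the reading position.
- vial: Capped glass sample vial with a blue cap, 17 mm diameter, 54 high, standing loose and upright in the slide's well. Origin at the centre of its foot, 20 mm above the worktop; its cap's top is at 74 mm. It starts at x = -75, y = +35 mm of the photometer's frame and travels with the slide.
- hood (a joint): Dark light hood, a box-shaped lid hinged along its left side, rad: 0 = shut, grows as it swings up and over to the left; starts open at 1.35 to 1.75 (limit 1.80). A friction hinge holds it where it is left (under 1 N moves it); below about 0.2 it drops shut by itself. Shut, it covers 58 (x) by 70 (y) mm round the reading position, top 86 mm above the worktop, and shuts the vial out or in.
- hood_hinge (a point): Middle of the hood's hinge axis, which runs along the photometer's x, 54 mm above the worktop. The hood's flat roof lies 32 mm from the axis (outer surface, measured square to it), reaches 70 mm from the hinge to its free edge and is 58 wide along the hinge. Open, the roof's outside looks to the left (+y): there it is pushed over.
- hood_edge (a point): Middle of the free edge of the hood's roof, on the outer surface: shut, 70 mm to the right (-y) of the hinge and 32 mm above it. Moves with the hood.
- read_key (a joint): Travel of the large key, m: 0 = up, 0.005 = fully down; sprung, 1.5 N to start, 4.5 N at the bottom.
- key_top (a point): Middle of the top of the large key, 56 mm above the worktop: a light-grey key 30 (x) by 40 (y) mm in a dark bezel near the photometer's front, on its right half, standing 6 mm above the bezel; much larger than the row of three flat keys behind it. Pressed straight down.
- beaker: Glass beaker, 52 mm diameter, 68 high, standing to the right of the photometer; origin at the centre of its foot. A bystander.
- cup: Small steel cup, 53 mm diameter, 37 high, standing to the right of the photometer; origin at the centre of its foot. A bystander.
- pen: Pen, 141 mm long, 12 thick, lying in front and to the right of the photometer; origin at its middle, x along it. A bystander.
Not all that is in view belongs to the job. What is shaped like the vial but orange or yellow is not meant.

How it is judged:
On the way, in this order (a step that is already met when the one before it is completed fails the run):
1. the slide has sprung back onto the dropped stop pin and rests there, the fingers off it (value of joint sample_slide between 0.0425 and 0.0475 m and value of joint stop_pin below 0.002 m and velocity of joint sample_slide between -0.01 and 0.01 m/s and contact force between the fingers and photometer below 0.1 N), for 0.3 s.
2. the hood is shut, the slide still on its stop (value of joint sample_slide between 0.0425 and 0.0475 m and value of joint stop_pin below 0.002 m and value of joint hood below 0.05 rad), for 0.2 s.
3. the large key is pressed down with the hood shut (all of step 2 and value of joint read_key above 0.003 m), for 0.05 s.
At the end, for the whole second after the job is handed in: The slide rests on the stop pin (0.0425 to 0.0475 m, pin down within 2 mm), the hood is shut (within 0.05 rad), the large key has been pressed and is up again, and the vial stands upright in its well, within 4 mm of the reading position (all of step 2 and value of joint read_key below 0.001 m and angle between vial's own z axis and vertical below 0.15 rad and x of vial in the frame of photometer between -0.034 and -0.026 m and z of vial in the frame of photometer below 0.024 m); the robot touches nothing.
It fails at once if the vial is lifted out of its well (z of vial in the frame of photometer above 0.03 m).
It fails at once if the robot touches the vial (contact force between any of the fingers, the arm and vial above 0.3 N).
It fails at once if the large key is pressed with the hood open (value of joint read_key above 0.003 m and value of joint hood above 0.2 rad).
It fails at once if a bystander is displaced or lifted (distance of any of beaker, cup, pen from where it was at the start of the episode above 0.025 m).
It also fails if it takes over 51 s, if anything falls off the work surface, if the arm or the gripper's body presses on something with over 40 N, if the wrist force passes 120 N, or if a joint passes its speed limit or range.

## Working session

There is one attempt and no reset: what is moved stays moved. The work goes in short steps, each a Python script; the robot and the scene stay as the last script left them, time stands still between calls to the robot, and variables do not carry over. Pictures are saved under pics/ and viewed, at most 10 in all, crops included, and the job is handed in when it is done.

```bash
mkdir -p pics; python3 - <<'E'
from rig import *
import cv2,numpy as np
for n in("top","side"):
    im=read_camera(n); cv2.imwrite(f"pics/{n}0.png",cv2.resize(im[:,:,::-1],(800,600),interpolation=cv2.INTER_CUBIC))
    cv2.imwrite(f"{n}0_raw.png",im[:,:,::-1])
    print(n,get_calibration(n))
print(read_t())
E
```

```text
top {'mtx': array([[462.34199234,   0.        , 258.17979404],
       [  0.        , 462.34199234, 194.70360513],
       [  0.        ,   0.        ,   1.        ]]), 'eye': array([ 0.54059805, -0.00738427,  0.92927959]), 'orientation': array([ 0.06967352, -0.0286443 , -1.55141257])}
side {'mtx': array([[398.61542172,   0.        , 259.77885658],
       [  0.        , 398.61542172, 195.20186184],
       [  0.        ,   0.        ,   1.        ]]), 'eye': array([0.61755909, 0.76937137, 0.39871202]), 'orientation': array([1.17991398e+00, 2.41739844e-03, 3.10159676e+00])}
0.1
```

View pics/top0.png

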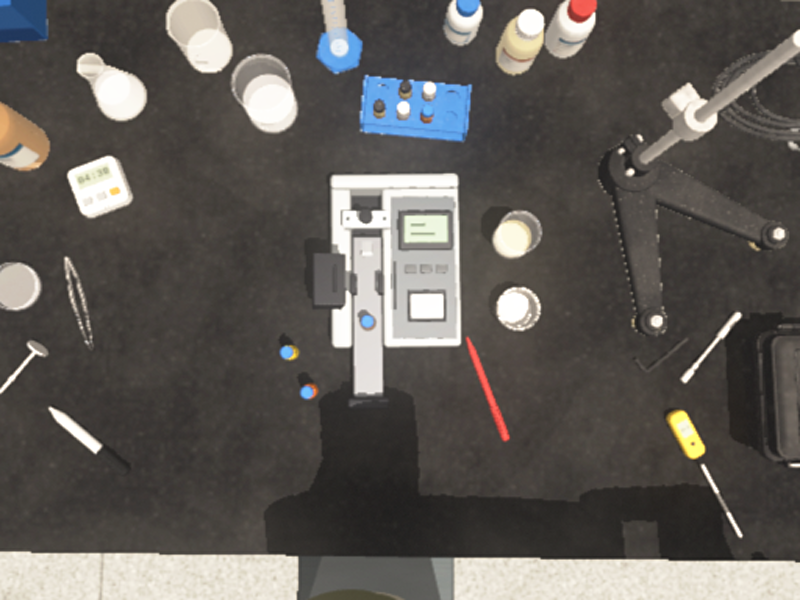

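View pics/side0.png

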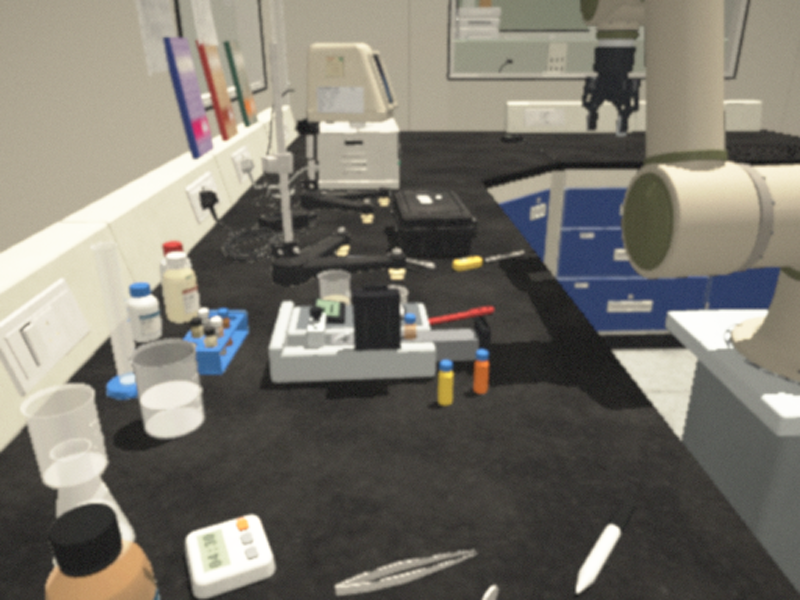

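Top view: photometer corners are at about (332,176), (458,176), (460,345) and (332,346). The blue cap is at (367,321), knob at (365,216), key at (427,305), push plate at (368,400), with the open hood at x 314–345. The side view shows the hood standing nearly upright, and orange and yellow decoys in front on the left. Next I'll fit the pose.

```bash
cat > h.py <<'E'
import numpy as np
from scipy.optimize import least_squares
from scipy.spatial.transform import Rotation as R
from rig import get_calibration
C={n:get_calibration(n) for n in("top","side")}
def proj(n,P):
    c=C[n]; q=R.from_euler('xyz',c['orientation']).inv().apply(np.atleast_2d(P)-c['eye'])
    u=np.c_[q[:,0],-q[:,1],-q[:,2]]@c['mtx'].T
    return u[:,:2]/u[:,2:]*1.5625   # in 800x600 pixels
def W(p,L):  # photometer frame -> world
    L=np.atleast_2d(L); c,s=np.cos(p[2]),np.sin(p[2])
    return np.c_[p[0]+c*L[:,0]-s*L[:,1],p[1]+s*L[:,0]+c*L[:,1],L[:,2]]
E
python3 - <<'E'
from h import *
L=np.array([[105,78.5,56],[105,-78.5,56],[-105,-78.5,47],[-105,78.5,47],[-75,35,74],[48,35,89]])/1e3
T=np.array([[331,175],[458,175],[460.5,346],[332,346.5],[367.5,321],[365.5,216]])
S=np.array([[410,318.5]])
f=lambda p:np.r_[(proj("top",W(p,L))-T).ravel()]
r=least_squares(f,[.5,0,0],loss='soft_l1'); print(r.x); print(f(r.x).reshape(-1,2).round(1))
p=r.x; print("side cap",proj("side",W(p,L[4:5])), S)
print("side corners",proj("side",W(p,[[.105,.0785,0],[-.105,.0785,0],[-.105,.0785,.047]])))
# key from pixel at z=.056
g=lambda q:(proj("top",W(p,[[q[0],q[1],.056]]))-[[427.5,305]]).ravel()
print("key local",least_squares(g,[-.05,-.04]).x)
for a in (1.3,1.4,1.5,1.6,1.7):
    # hinge local y,z ; shut edge is hinge y -70
    hy=.035+.035;hz=.054
    e=[]
    for x in(-.059,-.001):
        for d,h in((0.07,.032),(0,.032)):
            e.append([x,hy-d*np.cos(a)+h*np.sin(a),hz+d*np.sin(a)+h*np.cos(a)])
    print(a,proj("top",W(p,e)).round(0).tolist(),proj("side",W(p,e)).round(0).tolist())
E
python3 -c "
import cv2
a=cv2.imread('top0_raw.png')[100:275,190:310];b=cv2.imread('side0_raw.png')[170:260,160:330]
a=cv2.resize(a,None,fx=3.4,fy=3.4,interpolation=3);b=cv2.resize(b,None,fx=2.3,fy=2.3,interpolation=3)
import numpy as np
c=np.zeros((600,800,3),'u1');c[:a.shape[0],:a.shape[1]]=a;c[:b.shape[0],409:409+b.shape[1]]=b
cv2.imwrite('pics/crop0.png',c)"
```

```text
[ 0.65590008 -0.02071331  0.03005947]
[[-0.3  0.1]
 [ 0.6 -0.3]
 [ 0.1 -0.3]
 [-0.2  0.6]
 [-0.5  0.1]
 [ 0.4 -0.1]]
side cap [[412.05816962 313.53931526]] [[410.  318.5]]
side corners [[275.18664542 383.85267017]
 [437.47522887 377.91678537]
 [438.09589418 345.59004711]]
key local [-0.05534891 -0.03811782]
1.3 [[323.0, 305.0], [312.0, 309.0], [323.0, 253.0], [312.0, 261.0]] [[402.0, 287.0], [403.0, 343.0], [354.0, 288.0], [356.0, 345.0]]
1.4 [[316.0, 305.0], [312.0, 309.0], [316.0, 253.0], [312.0, 261.0]] [[402.0, 290.0], [403.0, 346.0], [354.0, 292.0], [356.0, 348.0]]
1.5 [[310.0, 305.0], [312.0, 309.0], [310.0, 253.0], [312.0, 261.0]] [[403.0, 294.0], [403.0, 348.0], [354.0, 296.0], [356.0, 350.0]]
1.6 [[304.0, 305.0], [312.0, 309.0], [304.0, 254.0], [312.0, 262.0]] [[403.0, 299.0], [403.0, 351.0], [354.0, 300.0], [356.0, 352.0]]
1.7 [[298.0, 306.0], [312.0, 309.0], [298.0, 254.0], [312.0, 262.0]] [[404.0, 304.0], [403.0, 353.0], [355.0, 305.0], [356.0, 355.0]]
```

View pics/crop0.png

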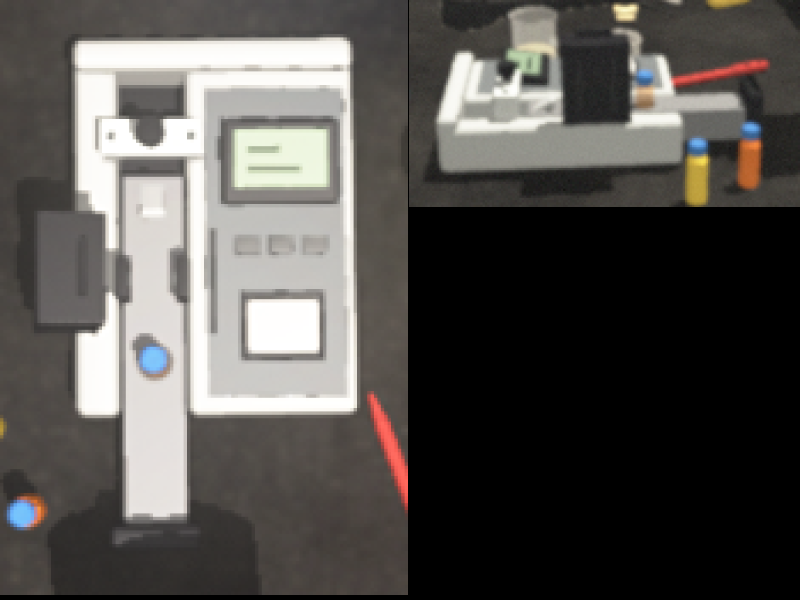

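The fit holds to under a pixel: the photometer is at (0.656, -0.021) with yaw 0.030, and the hood is at about 1.4 rad. The crop shows the push plate just in front of the slide at (155,537). Pushing the slide now.

```bash
cat >> h.py <<'E'
P=np.array([0.6559,-0.0207,0.0301])
def w(x,y,z): return W(P,[[x,y,z]])[0]
O=[np.pi,0,P[2]]
E
python3 - <<'E'
from h import *; from rig import *
g=lambda q:(proj("top",W(P,[[q[0],q[1],.062]]))-[[368.5,406]]).ravel()
fx=least_squares(g,[-.17,.03]).x; print("face",fx)
print(read_eef_rot(),[inverse_kinematics(w(-.23,.035,.15),[np.pi,0,P[2]+k]) for k in(0,np.pi,-np.pi)])
command_gripper(0.0)
move_to(w(fx[0]-.045,.035,.15),O)
move_l(w(fx[0]-.045,.035,.034),v=.12)
hit=move_l(w(fx[0]+.01,.035,.034),v=.03,f_stop=1.5)
p=read_tool_pos(); d=np.array([np.cos(P[2]),np.sin(P[2]),0])
print(hit,p,"local x",(p-w(0,0,0))@d,read_wrist_force(),read_t())
E
```

```text
face [-0.17566819  0.03415892]
[-3.14048900e+00 -2.59780000e-04  3.23729081e-01] [array([-2.59849933e-01,  1.33443101e-01,  1.84015608e+00, -4.44089210e-16,
        1.16799348e+00,  1.28084639e+00]), array([-0.25984993,  0.1334431 ,  1.84015608,  0.        ,  1.16799348,
       -1.86074626]), array([-0.25984993,  0.1334431 ,  1.84015608,  0.        ,  1.16799348,
       -1.86074626])]
False [0.48917338 0.00929103 0.0340161 ] local x -0.165748506038344 [ 0.34185739 -0.46034058 -0.08737939] 6.025
```

```bash
cat >> h.py <<'E'
def snap(name):
    import cv2
    from rig import read_camera
    a=read_camera("top")[100:280,180:310,::-1];b=read_camera("side")[130:260,160:345,::-1]
    a=cv2.resize(a,None,fx=3.2,fy=3.2,interpolation=3);b=cv2.resize(b,None,fx=2.0,fy=2.0,interpolation=3)
    c=np.zeros((600,800,3),'u1');c[:a.shape[0],:a.shape[1]]=a;c[:b.shape[0],420:420+b.shape[1]]=b
    cv2.imwrite(f'pics/{name}.png',c)
E
python3 -c "
from h import *; snap('c1')"
```

```text
(no output)
```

View pics/c1.png

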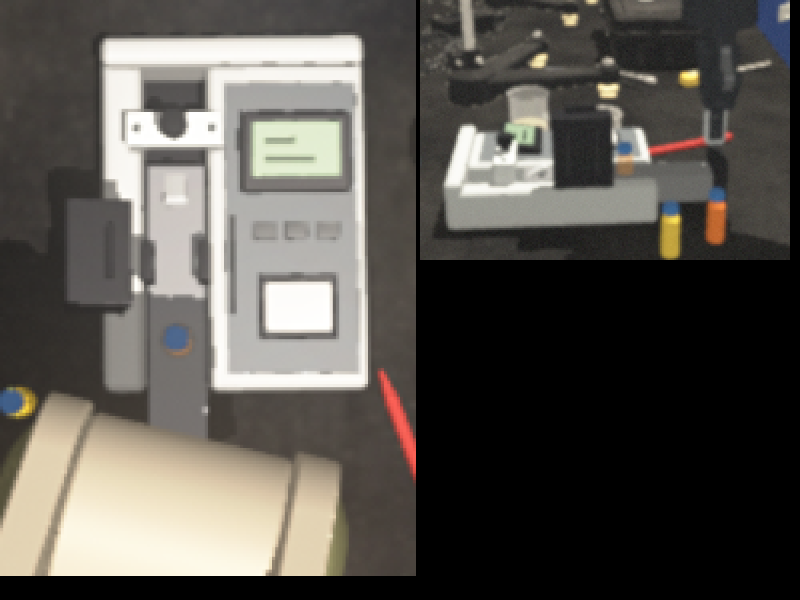

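```bash
python3 - <<'E'
from h import *
import cv2
q=proj("side",np.array([[.4892,.0093,.034],[.4892,.0093,.06],[.478,.0093,.034],[.500,.0093,.034]]))/1.5625
print("tcp in crop",((q-[160,130])*2+[420,0]).round(0).tolist())
for fx in(-.19,-.175,-.16):
  q=proj("side",W(P,[[fx,.06,.062],[fx+.015,.06,.062],[fx,.06,.01]]))/1.5625
  print(fx,"plate left-front-top,back,bot in crop0",((q-[160,170])*2.3+[409,0]).round(0).tolist())
from rig import read_camera
b=read_camera("side")[170:235,285:345,::-1];a=cv2.imread('side0_raw.png')[170:235,285:345]
cv2.imwrite('pics/c2.png',cv2.resize(np.hstack([a,b]),None,fx=6.5,fy=6.5,interpolation=3))
E
```

```text
tcp in crop [[713.0, 173.0], [714.0, 151.0], [723.0, 173.0], [703.0, 174.0]]
-0.19 plate left-front-top,back,bot in crop0 [[779.0, 90.0], [762.0, 91.0], [776.0, 142.0]]
-0.175 plate left-front-top,back,bot in crop0 [[762.0, 91.0], [745.0, 91.0], [759.0, 143.0]]
-0.16 plate left-front-top,back,bot in crop0 [[745.0, 91.0], [729.0, 92.0], [743.0, 143.0]]
```

View pics/c2.png

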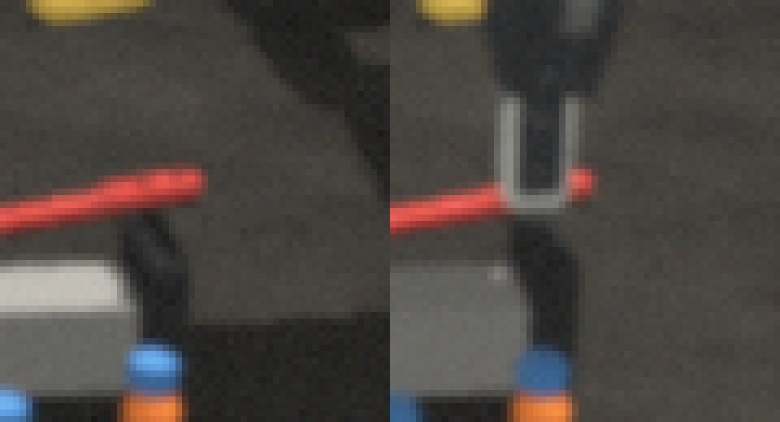

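The side crop puts the U-shaped fingertip at about (540,205), just above the push plate, which runs from (515,215) to (577,350). The tool pose reads lower than that, so I'll check the readings and test it.

```bash
python3 - <<'E'
from h import *; from rig import *
print(read_opening(),read_eef_rot(),read_joints(),read_tool_pos(),read_wrist_force(),read_gripper_force(),read_t())
for Q in([.4892,.0093,.034],[.4892,.04,.034],[.4892,-.02,.034],[.4892,.0093,.066]): print(Q,(proj("side",Q)[0]/1.5625-[285,170])*6.5+[390,0])
print(proj("side",[.167,-.498,.192]), proj("side",[.167,-.555,.192]))
E
```

```text
-0.0005759064650212732 [ 3.14157485e+00 -1.72009261e-05  3.00906165e-02] [-2.20963286e-01  4.29090723e-01  1.79230762e+00 -1.63024300e-05
  9.20173225e-01  1.31975230e+00] [0.48921832 0.00930053 0.03402616] [-0.51700789 -0.7228967  -0.18546997] 0.0 6.175
[0.4892, 0.0093, 0.034] [528.56196779 303.71422878]
[0.4892, 0.04, 0.034] [542.94891829 345.60556754]
[0.4892, -0.02, 0.034] [515.70309768 266.27229249]
[0.4892, 0.0093, 0.066] [532.74584045 213.80015863]
[[602.72119949 157.82866787]] [[593.78407176 153.45869487]]
```

```bash
python3 - <<'E'
from h import *; from rig import *
p=read_tool_pos()
h=move_l([p[0],p[1],.015],v=.02,f_stop=3)
print(h,read_tool_pos(),read_wrist_force(),read_t())
p=read_tool_pos(); move_l([p[0],p[1],.05],v=.1)
E
```

```text
True [0.48926894 0.00930781 0.02263193] [-1.97120741 -0.39368327  6.33576295] 6.8
```

Touching the plate's top (62 mm) shows the closed fingers really end about 38 mm short of the reported TCP. I'll use that offset, retreat, lower and push.

```bash
cat >> h.py <<'E'
OFF=.038
def t(x,y,z): return w(x,y,z-OFF)   # pose with real fingertip at local (x,y,z), tool down
def lx(): 
    from rig import read_tool_pos
    return float((read_tool_pos()-w(0,0,0))@[np.cos(P[2]),np.sin(P[2]),0])
E
python3 - <<'E'
from h import *; from rig import *
fx=-.1757
move_l(t(fx-.05,.035,.09),v=.15)
move_l(t(fx-.05,.035,.042),v=.1)
hit=move_l(t(fx+.01,.035,.042),v=.03,f_stop=1.5)
x0=lx(); print(hit,"contact",x0,read_wrist_force(),read_t())
if hit:
    h2=move_l(t(x0+.055,.035,.042),v=.04,f_stop=14)
    print(h2,lx()-x0,read_wrist_force(),read_t())
    snap('c3')
E
```

```text
True contact -0.1882608010322779 [-1.39334578  0.70208625  1.13244881] 9.6417
False 0.05460534764472766 [-4.63688955  2.02508125  0.02215619] 11.175
```

View pics/c3.png

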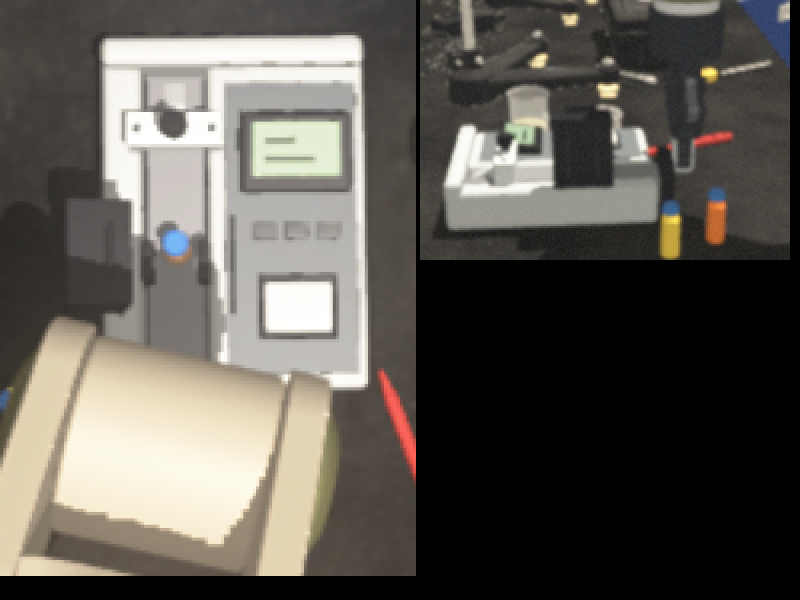

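The slide has gone in about 54 mm (cap now at (176,243)), which is past the pin. I'll release it, check, then swing the hood.

```bash
python3 - <<'E'
from h import *; from rig import *
x0=-.1883
move_l(t(x0+.035,.035,.042),v=.03)
move_l(t(x0-.01,.035,.042),v=.1)
hold(.5)
print(read_wrist_force(),read_t())
move_l(t(x0-.01,.035,.17),v=.2)
move_to(t(-.03,.19,.17),O)
snap('c4'); print(read_t())
E
```

```text
[-0.22044349 -0.39047268  0.54433321] 13.1917
14.9917
```

View pics/c4.png

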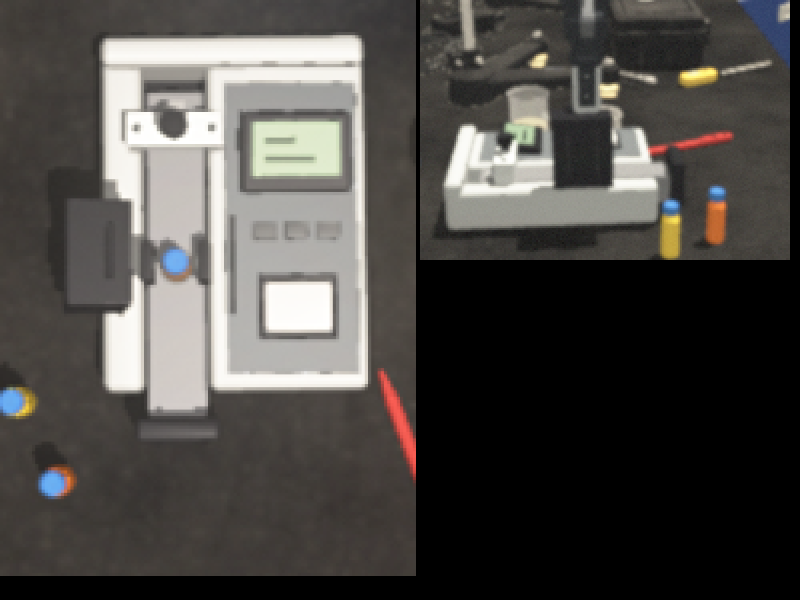

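The cap at (176,261) means the slide came back about 10 mm and is caught at about 45 mm. The fingers are now to the left of the hood. Swinging the hood along an arc.

```bash
python3 - <<'E'
from h import *; from rig import *
q=proj("side",W(P,[[-.03,.19,.17]]))/1.5625; print("tip expected in c4",(q-[160,130])*2+[420,0], read_wrist_force())
hy,hz,d,hw=.07,.054,.055,.014
def c(a,d=d): return hy-d*np.cos(a)+.032*np.sin(a)+hw, hz+d*np.sin(a)+.032*np.cos(a)
y,z=c(1.45); 
move_l(t(-.03,.17,z),v=.2)
h=move_l(t(-.03,y-.03,z),v=.05,f_stop=2); 
print(h,"y",read_tool_pos(),"expected",t(-.03,y,z),read_wrist_force(),read_t())
E
```

```text
tip expected in c4 [[587.14603648 108.97788171]] [0.06756328 0.30868437 0.45840346]
False y [0.62342482 0.05767433 0.07435309] expected [0.622629   0.08748686 0.0744553 ] [-0.03806388 -0.46899306  1.10782806] 17.4167
```

```bash
python3 - <<'E'
from h import *; from rig import *
hy,hz,hw=.07,.054,.014
def c(a,d): return hy-d*np.cos(a)+.032*np.sin(a)+hw, hz+d*np.sin(a)+.032*np.cos(a)
for a,d in((.9,.05),(.7,.052),(.5,.053),(.3,.054),(.15,.055),(.04,.055)):
    h=move_l(t(-.03,*c(a,d)),v=.06,f_stop=6); print(a,h,read_wrist_force().round(2))
    if h: break
print(read_tool_pos(), t(-.03,*c(.04,.055)))
p=read_tool_pos(); move_l([p[0],p[1],p[2]+.07],v=.2)
move_l(t(-.085,-.08,.17),v=.2)
snap('c5'); print(read_t())
E
```

```text
0.9 False [-0.44 -0.18  0.05]
0.7 False [-0.4   0.66 -0.27]
0.5 False [-0.34 -0.42  0.66]
0.3 False [ 0.34 -0.04 -0.18]
0.15 False [-0.06 -0.01  0.78]
0.04 False [0.19 0.58 0.76]
[0.62479987 0.00856737 0.04977208] [0.62500098 0.00870705 0.05017382]
20.7167
```

View pics/c5.png

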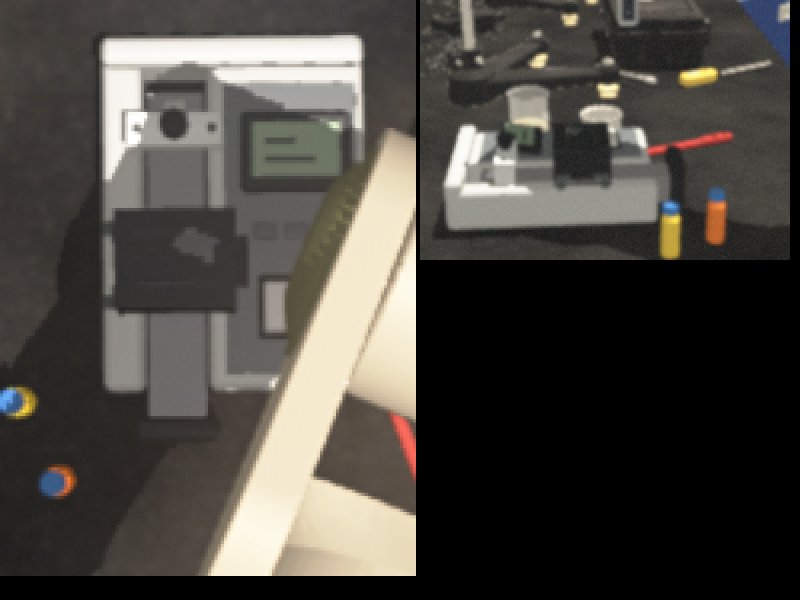

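The hood roof now lies flat, at crop (115–237, 210–310). Before pressing the key I'll compare its free edge with the shut position.

```bash
python3 - <<'E'
from h import *
f=lambda n,L,o,s,k:((proj(n,W(P,L))/1.5625-o)*s+k).round(0).tolist()
for a in(0,.1,.2,.3):
    e=[[x,.07-d*np.cos(a)+.032*np.sin(a),.054+d*np.sin(a)+.032*np.cos(a)] for x in(-.059,-.001) for d in(.07,0)]
    print(a,f("top",e,[180,100],3.2,[0,0]),f("side",e,[160,130],2,[420,0]))
E
```

```text
0 [[236.0, 308.0], [113.0, 309.0], [235.0, 207.0], [113.0, 208.0]] [[610.0, 119.0], [614.0, 145.0], [555.0, 120.0], [555.0, 146.0]]
0.1 [[230.0, 307.0], [108.0, 309.0], [229.0, 206.0], [107.0, 208.0]] [[610.0, 114.0], [614.0, 146.0], [555.0, 115.0], [555.0, 148.0]]
0.2 [[223.0, 307.0], [102.0, 309.0], [222.0, 204.0], [102.0, 208.0]] [[610.0, 110.0], [615.0, 148.0], [555.0, 111.0], [555.0, 150.0]]
0.3 [[214.0, 306.0], [97.0, 309.0], [213.0, 203.0], [97.0, 208.0]] [[611.0, 106.0], [615.0, 150.0], [555.0, 107.0], [555.0, 152.0]]
```

The free edge is at 237 and shut would put it at 236, so the hood is shut. Pressing the key with a slight tilt away from the hood.

```bash
python3 - <<'E'
from h import *; from rig import *
ph=.2; OR=[np.pi+ph,0,P[2]]
k=lambda y,z: w(-.0553,y+OFF*np.sin(ph),z-OFF*np.cos(ph))
move_l(k(-.034,.13),OR,v=.15)
move_l(k(-.034,.075),v=.1)
hold(.1); print(read_wrist_force())
h1=move_l(k(-.034,.05),v=.02,f_stop=1.3); z1=read_tool_pos()[2]; f1=read_wrist_force()
h=move_l(k(-.034,.042),v=.015,f_stop=6)
print(h1,z1+OFF*np.cos(ph),f1,h,read_tool_pos()[2]+OFF*np.cos(ph),read_wrist_force())
hold(.2); print(read_wrist_force(),read_tool_pos()[2]+OFF*np.cos(ph))
move_l(k(-.034,.08),v=.08)
move_l(k(-.06,.2),v=.15)
move_to([.35,-.35,.25],[np.pi,0,0])
snap('c6'); print(read_wrist_force(),read_t())
E
```

```text
[-0.02531969 -1.07760485  0.536494  ]
True 0.054233309257472086 [0.25603213 0.07442306 2.05812556] True 0.05080123949672766 [-1.68587773  0.06376845  6.42164228]
[-1.25084732  0.36814811  6.28452304] 0.050781374840666284
[-0.89261292 -0.00767053 -0.40810032] 26.7083
```

View pics/c6.png

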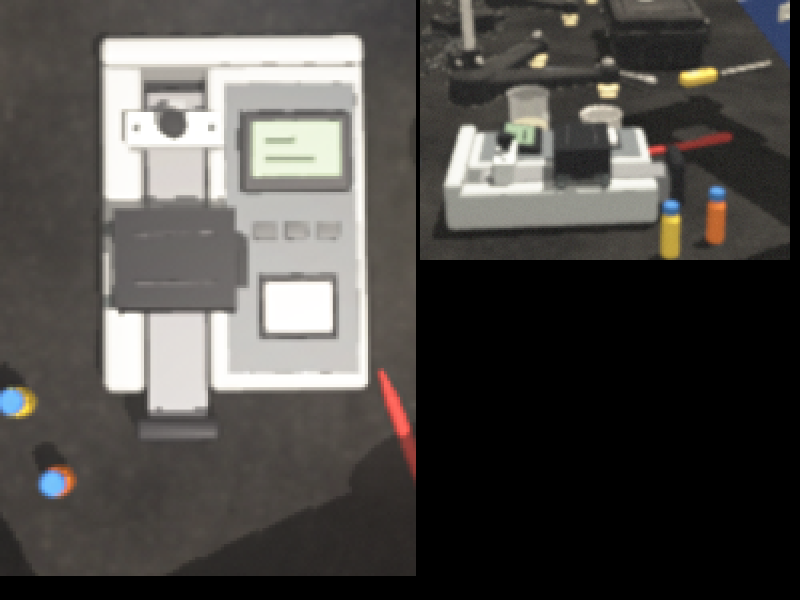

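Everything looks in place. The press reached about 5.8 N, above the key's 4.5 N bottom force, but measured only 3.4 mm of travel after contact. A second, firmer press does no harm and removes the doubt, and there is time for it.

```bash
python3 - <<'E'
from h import *; from rig import *
ph=.2; OR=[np.pi+ph,0,P[2]]
k=lambda y,z: w(-.0553,y+OFF*np.sin(ph),z-OFF*np.cos(ph))
move_to(k(-.06,.2),OR)
move_l(k(-.032,.08),v=.15)
move_l(k(-.032,.062),v=.08)
z0=k(0,0)[2]
h=move_l(k(-.032,.040),v=.02,f_stop=11)
hold(.2); print(h,read_tool_pos()[2]-z0,read_wrist_force())
move_l(k(-.032,.08),v=.08)
move_l(k(-.06,.2),v=.15)
move_to([.35,-.35,.25],[np.pi,0,0])
hold(.3); print(read_wrist_force(),read_t())
import cv2
a=cv2.cvtColor(cv2.imread('pics/c6.png'),cv2.COLOR_BGR2GRAY).astype(int); snap('c7'); b=cv2.cvtColor(cv2.imread('pics/c7.png'),cv2.COLOR_BGR2GRAY).astype(int)
print("changed px",(abs(a-b)[:450,:370]>40).sum())
close_job()
E
```

```text
True 0.05069361914616379 [-2.89161234 -0.57009007  8.73175825]
[ 0.15757796 -0.12924725 -0.2485902 ] 33.5417
changed px 0
the job is handed in; nothing more can be done
```

The job is handed in at about 33.5 s of the 51 s allowed: the slide is caught on the stop pin, the hood is shut over the vial, the large key was pressed to its stop and let up, and the arm is clear. I have not seen the judge's verdict.

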